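# Pump up the vacuum hold-down of a glass slab

## Task

Fix the round glass slab on its vacuum hold-down: with your fingertips push the yellow vent lever fully over towards the glass, then press the black pump plunger down again and again until the red indicator pin has come fully out. Let go of the plunger so that it springs back up, and stay off the pin: neither touch nor pull it. Push and press only; leave the jars and tools where they are.

Things in the scene. Friction and masses are not known exactly. Their poses are not given: they have to be found in the camera images.
- pump: the fixed vacuum hold-down. A blue housing 84 mm (x) by 250 mm (y) and 60 mm high on a dark foot plate 92 by 260 mm; origin at the centre of the housing's underside, on the table. Its x axis points from the housing to the glass slab (a clear disc, radius 115 mm, top 40 mm above the table, centre at x = 170 mm), z up. On the housing, along y: the vent lever at y = +85 mm, the plunger at y = 0, the indicator pin at y = -85 mm, all at x = 0
- plunger_top (a point): centre of the top face of the black mushroom plunger knob (38 mm across, top slightly domed); it is 125 mm above the table at rest and goes straight down with the plunger
- plunger (a joint): plunger depth in m: 0 at rest (up), 0.013 fully down on a hard stop. Its spring takes 6 N to start, about 13 N at the bottom, and lifts it again by itself in under 0.3 s. A full stroke (at least 11 mm down, then free to rise fully) moves the pin out by one 8 mm notch, on the way up (the first stroke 4 to 13 mm); a stroke of under 9 mm may give nothing. Extra strokes do no harm
- pin (a joint): how far the indicator pin has come out, in m: 0 fully in, 0.040 fully out (it goes no further than 0.0415). It moves up while the plunger springs back, and stays there; three to five full strokes are needed, by where it starts (0 to 0.018)
- pin_top (a point): centre of the steel top face of the red indicator pin (13 mm across, upright): 4 mm above its brass bushing and 70 mm above the table when fully in, 110 mm above the table when fully out
- pin_cap: the visible part of the indicator pin, red with a steel top, origin 4 mm below the top face; not to be touched
- vent_knob (a point): centre of the yellow ball (22 mm across) on the end of the vent lever. The lever is a 9 mm rod, 50 mm from its pivot to the ball's centre; the pivot is 68 mm above the table, its axis is the pump's y axis
- vent (a joint): vent lever angle in rad: 0 open (leaning 0.5 rad away from the glass), 1.0 fully shut (leaning 0.5 rad towards the glass, the pump's +x). It stays where it is left and takes about 2 N at the ball to push
- jar_pink: bystander: loose closed pigment jar, 34 mm across, 56 mm high, black cap, pink; stands on the glass slab; origin at the centre of its underside; leave it where it stands
- jar_violet: bystander: loose closed pigment jar, 34 mm across, 56 mm high, black cap, pale violet; on the table; origin at the centre of its underside; leave it where it stands
- jar_ochre: bystander: loose closed pigment jar, 34 mm across, 56 mm high, black cap, ochre; on the table; origin at the centre of its underside; leave it where it stands
- jar_teal: bystander: loose closed pigment jar, 34 mm across, 56 mm high, black cap, teal; on the table; origin at the centre of its underside; leave it where it stands
- muller: bystander: loose green glass muller, foot 64 mm across, 70 mm high, stands on the glass slab; origin at the centre of its underside; leave it where it stands
- knife: bystander: loose palette knife 190 mm long lying on the table along its own x axis; leave it
- brush: bystander: loose brush 180 mm long lying on the table along its own x axis; leave it

How it is judged:
By the outcome, as a careful person would: the job done as asked, in the order asked, and still so for the second after the job is handed in, with the robot touching nothing.
It also fails if it takes over 51 s, if anything falls off the work surface, if the arm or the gripper's body presses on something with over 40 N, if the wrist force passes 120 N, or if a joint passes its speed limit or range.

## Robot

A 6-joint arm with a two-finger parallel gripper is mounted at the origin on the work surface. World frame = base frame: x ahead of the robot, y to its left, z up, the work surface at z = 0. Lengths are in m, angles in rad, forces in N, time in s.
With the tool pointing down it reaches from about 0.35 to 0.975 m from the base axis. Payload 4.9 kg.
Tool frame: the origin (TCP) lies at the very end of the fingers, on their centre line; the grasp point (between the pads) lies manip.grip_point_offset behind it (manip.grip_point_offset is the distance from the TCP to the grasp point, in m); z points along the fingers, y is the line along which they close (so a half turn about z gives the same grasp; the last joint's range is limited). The gripper opens to 85 mm and grips with 20 to 120 N. Pads are 22 mm wide; open, the fingers measure 114 mm over their backs; the gripper's body (76 mm by 85 mm) begins 54 mm behind the grasp point. The pads swing forward as they close: fully open they stand 13 mm farther back than shut.
Start: joints at [1.021, 0.053, 1.613, -0, 1.476, -0.119], TCP at [0.261, 0.568, 0.231] pointing down, gripper open.
Joint ranges: [-3.01, 3.01], [-1.01, 2.22], [0.06, 2.58], [-1.02, 4.17], [0.09, 2.62], [-3.14, 3.14]. Speed limits (rad/s): [2.57, 2.57, 3.14, 3.14, 3.14, 3.14].

## Interface

Orientations are given as a unit quaternion [w, x, y, z].
In Python, from plant import manip gives the robot as it stands.
- The arm moves only by the shell command python3 -m crank 'ROWS' [OPENING]. ROWS is JSON, a list of rows, each an object of numbers: "x", "y", "z": the shift along the tool's x, y, z in cm; "turn": the turn about the tool's z in rad. In form: [{"x": .., "y": .., "z": .., "turn": ..}, ...]. A call has 1 to 5 rows; each row shifts and turns the commanded pose from where the row before left it, along the tool's axes as they then stand; what a row does not reach is not made up. A row lasts 1/10 s, in which the tool goes at most 50 mm and 8.59 degrees, less where a joint would pass 70% of its speed; a pose out of reach is approached as far as the arm can. A call with a gripper value outside its range is refused whole. OPENING is the opening in per cent of the stroke, from 0 (shut) to 100 (fully open), set as the call begins (- or left out, the last holds). The fingers move at their own pace and stop on an object; the grip force is fixed at half the most. Time passes only in rows, so rows that do not move let the fingers close. It gives the time, the measured TCP pose, the force, the opening and the grip force at its end, in the units of the state.
- manip.state(): the state, without advancing time (a new reading comes with each control period).
- manip.grab_frame(name): name is "scene" or "top"; returns (picture, depth): 384x512x3 uint8, red, green, blue; 384x512 float32, m along the optical axis (not along the pixel's ray), 0 where there is no reading.
- manip.camera_model(name): a dict with "mtx" (3x3 intrinsics, pixels), "world_to_cam" (4x4, takes a point from world to camera coordinates). Camera axes: x right, y down, z forward; pixel columns grow to the right and rows downward; lengths in m; the calibration is good to about 2 mm. A picture is of the moment at which its call begins. camera_model takes no time and is no camera call.
- manip.job_done(): hands the job in; it is judged then, once.
The state is a dict: "time": time; "joint_pos": joint angles; "joint_vel": joint speeds; "joint_efforts": joint torques, N m; "tool_pos": TCP position; "tool_rot": TCP orientation; "contact_force": force on the tool from outside, world axes, zero at the start; "ft_torque": the same for the moment, N m; "gripper_width": opening from 0.0 (shut) to 1.0 (fully open); "grasp_force": force on a finger pad.
Only numpy, scipy, OpenCV 4.12 (cv2) and the standard library are available. Lean on these libraries where they do the work, as an engineer would, in place of code of your own. Each camera call takes 0.05 s, during which the arm holds its last target. There are 200 camera calls.

## Working session

There is one attempt and no reset: what is moved stays moved. The work goes in short steps, Python scripts to look and compute and a shell command to move; the robot and the scene stay as the last step left them, time stands still between calls to the robot, and variables do not carry over. Pictures are saved under pics/ and viewed, at most 10 in all, crops included, and the job is handed in when it is done.

```bash
mkdir -p pics; cat > h.py <<'E'
import numpy as np,cv2
from plant import manip
def grab(n,f):
    p,d=manip.grab_frame(n); cv2.imwrite('pics/'+f,cv2.cvtColor(p,cv2.COLOR_RGB2BGR)); np.save('pics/'+f+'.npy',d); return p,d
def pts(n,d):
    c=manip.camera_model(n); K=c['mtx'];T=np.linalg.inv(c['world_to_cam'])
    v,u=np.mgrid[:d.shape[0],:d.shape[1]]
    P=np.stack([(u-K[0,2])/K[0,0]*d,(v-K[1,2])/K[1,1]*d,d],-1)
    return P@T[:3,:3].T+T[:3,3]
E
python3 - <<'E'
from h import *
for n in('top','scene'):grab(n,n+'0.png'); print(manip.camera_model(n))
print(manip.state(),manip.grip_point_offset)
E
```

```text
{'mtx': array([[465.4634501 ,   0.        , 256.30159833],
       [  0.        , 465.4634501 , 191.53084789],
       [  0.        ,   0.        ,   1.        ]]), 'world_to_cam': array([[-2.09747809e-03, -9.99739105e-01,  2.27447042e-02,
         4.28324268e-02],
       [-9.98100819e-01,  6.92653915e-04, -6.15976968e-02,
         5.30592004e-01],
       [ 6.15658721e-02, -2.28307077e-02, -9.97841872e-01,
         1.17640152e+00],
       [ 0.00000000e+00,  0.00000000e+00,  0.00000000e+00,
         1.00000000e+00]])}
{'mtx': array([[412.54813836,   0.        , 263.16800303],
       [  0.        , 412.54813836, 192.35272447],
       [  0.        ,   0.        ,   1.        ]]), 'world_to_cam': array([[-0.1848307 ,  0.98275491, -0.0055136 ,  0.04246348],
       [ 0.55260273,  0.09928761, -0.82750963, -0.22448994],
       [-0.81269172, -0.15599601, -0.56142445,  1.3884976 ],
       [ 0.        ,  0.        ,  0.        ,  1.        ]])}
{'time': 0.1, 'joint_pos': array([ 1.02098313e+00,  5.32810368e-02,  1.61415706e+00, -1.49805860e-05,
        1.47599314e+00, -1.18975328e-01]), 'joint_vel': array([ 9.41502632e-04, -1.61888913e-03, -1.76823031e-03, -9.15969948e-04,
        1.83097922e-04,  4.08314803e-05]), 'joint_efforts': array([-3.23204249e-04, -3.94906998e+01, -3.71360207e+01, -1.72744312e-04,
        3.95950279e-03,  1.08512069e-05]), 'tool_pos': array([0.26071378, 0.5674073 , 0.23019181]), 'tool_rot': array([-2.94666081e-04,  2.13755907e-01,  9.76886670e-01, -8.70819297e-04]), 'contact_force': array([ 1.08855824, -0.3777764 ,  0.01072513]), 'ft_torque': array([-0.03315416, -0.03455773,  0.01889142]), 'grasp_force': 0.0, 'gripper_width': 0.9989094288804675} 0.0187
```

View pics/top0.png

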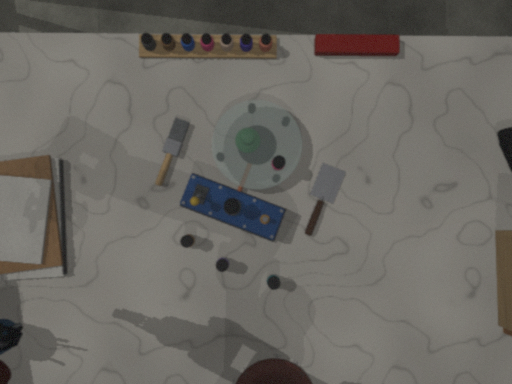

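View pics/scene0.png

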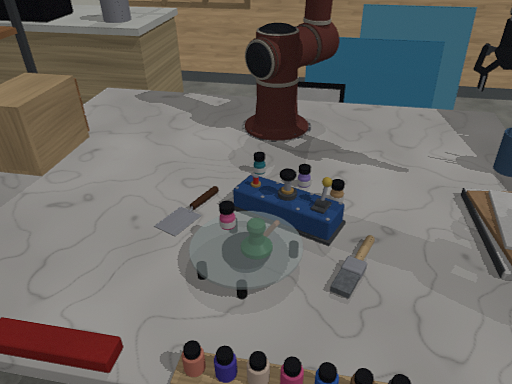

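The top view shows the pump's blue housing centred near (232,207), yellow lever ball at (196,201), black plunger at (232,206), and pin at (264,219). The glass is beyond it (+x), with the jars on the robot side. The scene view shows the ball at (327,182), plunger (288,176) and pin (256,182).

```bash
cat >> h.py <<'E'
def ray(n,u,v,z):
    c=manip.camera_model(n);T=np.linalg.inv(c['world_to_cam'])
    r=T[:3,:3]@np.linalg.inv(c['mtx'])@[u,v,1]; o=T[:3,3]
    return o+r*(z-o[2])/r[2]
def ray2(a,b):
    A=[];B=[]
    for n,(u,v) in(('top',a),('scene',b)):
        c=manip.camera_model(n);P=c['mtx']@c['world_to_cam'][:3]
        for r in(u*P[2]-P[0],v*P[2]-P[1]):A.append(r[:3]);B.append(-r[3])
    return np.linalg.lstsq(np.array(A),np.array(B),rcond=None)[0]
def blob(p,lo,hi,box):
    m=cv2.inRange(cv2.cvtColor(p,cv2.COLOR_RGB2HSV),lo,hi); k=np.zeros_like(m);x0,y0,x1,y1=box;k[y0:y1,x0:x1]=m[y0:y1,x0:x1]
    n,l,s,c=cv2.connectedComponentsWithStats(k); i=1+np.argmax(s[1:,4]); return c[i],s[i],l==i
E
python3 - <<'E'
from h import *
I={n:cv2.cvtColor(cv2.imread(f'pics/{n}0.png'),cv2.COLOR_BGR2RGB) for n in('top','scene')}
D={n:np.load(f'pics/{n}0.png.npy') for n in I}
P=pts('top',D['top'])
c,s,m=blob(I['top'],(100,120,40),(125,255,255),(170,165,300,250)); 
hs=m&(abs(P[...,2]-.06)<.008); xy=P[hs][:,:2]; print('housing n',hs.sum(),np.median(P[m][:,2]))
r=cv2.minAreaRect((xy*1000).astype(np.float32)); print(r, cv2.boxPoints(r))
y=[blob(I[n],(20,130,90),(32,255,255),b)[:2] for n,b in(('top',(180,185,215,215)),('scene',(315,172,340,195)))]
print(y); print('ball',ray2(y[0][0],y[1][0]))
k=[blob(I[n],(0,0,0),(180,255,v),b)[:2] for n,b,v in(('top',(220,195,245,218),45),('scene',(276,166,300,184),60))]
print(k,'plunger',ray('top',*k[0][0],.125))
P2=pts('scene',D['scene'])
for n,Q,b in(('top',P,(180,185,300,245)),('scene',P2,(235,165,345,210))):
    q=Q[b[1]:b[3],b[0]:b[2]].reshape(-1,3); h=q[(q[:,2]>.115)&(q[:,2]<.14)]; print(n,'high pts',len(h),h.mean(0),h.min(0),h.max(0))
b=blob(I['scene'],(0,150,80),(8,255,255),(245,170,268,195)); print('pin red',b[:2])
for n in I:
    a=(175,165,305,300) if n=='top' else (220,140,360,250)
    q=I[n][a[1]:a[3],a[0]:a[2]]; cv2.imwrite(f'pics/{n}c.png',cv2.cvtColor(cv2.resize(q,None,fx=4.4,fy=4.4,interpolation=2),cv2.COLOR_RGB2BGR))
E
```

```text
housing n 2054 0.060587809769129475
((491.1393737792969, 102.17729187011719), (243.06809997558594, 80.08296966552734), 68.96370697021484) [[410.14078    3.116356]
 [484.88644  -25.630165]
 [572.13794  201.23822 ]
 [497.3923   229.98474 ]]
[(array([193.85714286, 200.54761905]), array([191, 197,   7,   8,  42], dtype=int32)), (array([327.11111111, 181.22222222]), array([322, 177,  10,   9,  63], dtype=int32))]
ball [0.50340824 0.19083372 0.11658331]
[(array([231.95454545, 206.        ]), array([224, 198,  17,  16, 198], dtype=int32)), (array([287.47560976, 174.47560976]), array([280, 169,  16,  13, 164], dtype=int32))] plunger [0.49033526 0.10114159 0.125     ]
top high pts 271 [0.49417378 0.12332835 0.12293441] [0.47411168 0.08480398 0.11587313] [0.51176808 0.19914814 0.12976884]
scene high pts 209 [0.49835857 0.12930529 0.12113703] [0.47287573 0.08763759 0.11504406] [0.51212199 0.20178667 0.12562568]
pin red (array([255.37037037, 180.62962963]), array([253, 178,   6,   6,  27], dtype=int32))
```

View pics/topc.png

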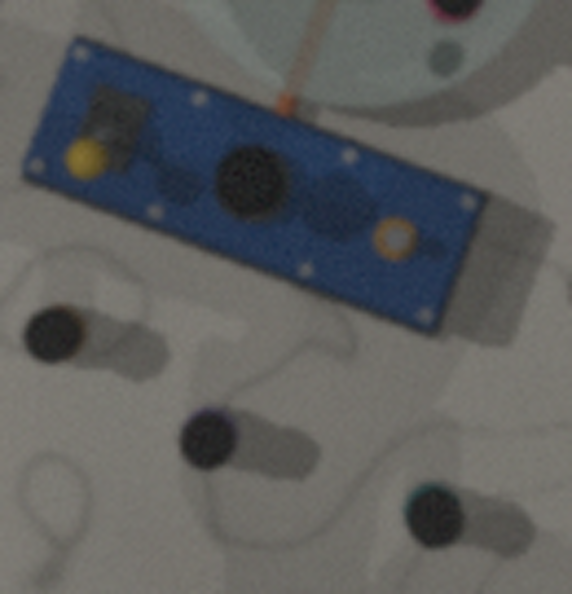

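View pics/scenec.png

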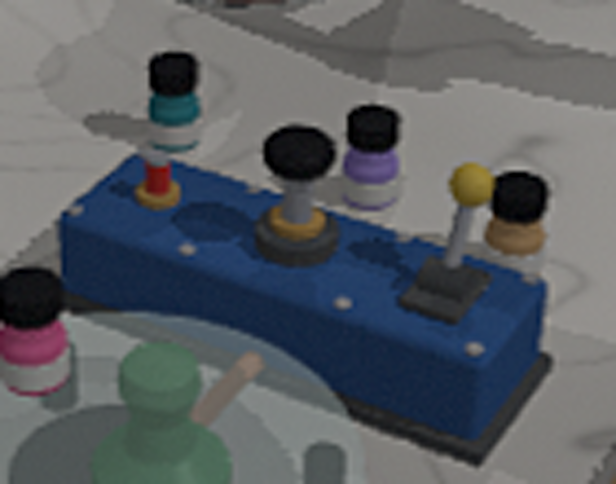

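The crops confirm it: the lever leans away from the glass and the pin is roughly 14 mm out. The pump's centre is about (0.4905, 0.1015) at a yaw of -0.367, so tool -x lies nearly along pump +x. I'll close the gripper, turn to align, and approach.

```bash
cat >> h.py <<'E'
from scipy.spatial.transform import Rotation as R
C=np.array([.4905,.1015,0]); yaw=-.367; W=R.from_euler('z',yaw).as_matrix()
def where(target=None):
    s=manip.state(); p=W.T@(s['tool_pos']-C); q=s['tool_rot']; T=R.from_quat(q,scalar_first=True).as_matrix()
    px=W.T@T[:,0]
    print('t',round(s['time'],2),'pump mm',(p*1e3).round(1),'F pump',(W.T@s['contact_force']).round(1),'turn needed',round(np.arctan2(px[1],-px[0])*-1,3),'g',round(s['gripper_width'],2))
    if target is not None: print('shift cm',(T.T@W@(np.array(target)/1e3-p)*100).round(2))
E
python3 -m crank '[{"turn":-0.064},{"x":-3.2,"y":-2.7},{"x":-3.2,"y":-2.7},{"x":-3.2,"y":-2.7},{"x":-3.2,"y":-2.7}]' 0
python3 -c "
from h import *
where((-65,85,200))"
```

```text
t 0.1 pump mm [-381.7  352.4  230.2] F pump [1.2 0.  0. ] turn needed -0.064 g 1.0
shift cm [-33.31 -24.66   3.06]schema error: expected keys x, y, z, turn
```

```bash

python3 -m crank '[{"x":0,"y":0,"z":0,"turn":-0.064},{"x":-3.2,"y":-2.7,"z":0,"turn":0},{"x":-3.2,"y":-2.7,"z":0,"turn":0},{"x":-3.2,"y":-2.7,"z":0,"turn":0},{"x":-3.2,"y":-2.7,"z":0,"turn":0}]' 0
python3 -c "
from h import *
where((-65,85,200))"
```

```text
time: 0.6
tool_pos: [0.342, 0.4196, 0.2307]
tool_rot: [-0.0, 0.182, 0.983, -0.0]
contact_force: [0.4, 1.0, -1.2]
gripper_width: 0.141
grasp_force: 0.0
t 0.6 pump mm [-252.8  243.6  230.7] F pump [ 0.   1.  -1.2] turn needed 0.001 g 0.14
shift cm [-18.77 -15.87   3.08]
```

```bash

python3 -m crank '[{"x":-3.7,"y":-3.2,"z":0.6,"turn":0},{"x":-3.7,"y":-3.2,"z":0.6,"turn":0},{"x":-3.7,"y":-3.2,"z":0.6,"turn":0},{"x":-3.7,"y":-3.2,"z":0.6,"turn":0},{"x":-3.7,"y":-3.2,"z":0.6,"turn":0}]' 0
python3 -m crank '[{"x":0,"y":0,"z":0,"turn":0},{"x":0,"y":0,"z":0,"turn":0}]'
python3 -c "
from h import *
where((-65,85,100))"
```

```text
time: 1.1
tool_pos: [0.4573, 0.2036, 0.2008]
tool_rot: [-0.0, 0.182, 0.983, -0.0]
contact_force: [0.1, 0.6, 0.3]
gripper_width: 0.006
grasp_force: 0.0
time: 1.3
tool_pos: [0.457, 0.2046, 0.2007]
tool_rot: [-0.001, 0.184, 0.983, -0.0]
contact_force: [0.6, 0.2, 0.5]
gripper_width: 0.0
grasp_force: 0.0
t 1.3 pump mm [-68.2  84.2 200.7] F pump [0.5 0.4 0.5] turn needed -0.003 g 0.0
shift cm [-0.33  0.09 10.07]
```

```bash

python3 -m crank '[{"x":0,"y":0.1,"z":2.5,"turn":0},{"x":0,"y":0,"z":2.5,"turn":0},{"x":0,"y":0,"z":2.5,"turn":0},{"x":0,"y":0,"z":2.5,"turn":0},{"x":0,"y":0,"z":0,"turn":0}]'
python3 -m crank '[{"x":-1,"y":0,"z":0,"turn":0},{"x":-1,"y":0,"z":0,"turn":0},{"x":-0.8,"y":0,"z":0,"turn":0},{"x":-0.8,"y":0,"z":0,"turn":0},{"x":-0.8,"y":0,"z":0,"turn":0}]'
python3 -c "
from h import *
where((0,85,100))
for n in ('top','scene'):
  p,_=grab(n,n+'1.png')
"
```

```text
time: 1.8
tool_pos: [0.4537, 0.2071, 0.0973]
tool_rot: [-0.004, 0.181, 0.983, -0.002]
contact_force: [-0.7, 0.3, -0.3]
gripper_width: 0.002
grasp_force: 0.0
time: 2.3
tool_pos: [0.4996, 0.1905, 0.1022]
tool_rot: [0.0, 0.183, 0.983, 0.0]
contact_force: [-2.1, 1.2, 2.3]
gripper_width: -0.002
grasp_force: 1.3
t 2.3 pump mm [-23.4  86.4 102.2] F pump [-2.4  0.4  2.3] turn needed -0.0 g -0.0
shift cm [-2.34 -0.14  0.22]
```

```bash

python3 -m crank '[{"x":-0.5,"y":0,"z":0.1,"turn":0},{"x":-0.5,"y":0,"z":0,"turn":0},{"x":-0.5,"y":0,"z":0,"turn":0},{"x":-0.3,"y":0,"z":0,"turn":0},{"x":-0.2,"y":0,"z":0,"turn":0}]'
python3 -c "
from h import *
where((2,85,100))"
python3 -m crank '[{"x":-0.2,"y":0,"z":0,"turn":0},{"x":-0.1,"y":0,"z":0,"turn":0},{"x":0,"y":0,"z":0,"turn":0}]'
python3 -c "
from h import *
where((2,85,100))"
```

```text
time: 2.9
tool_pos: [0.517, 0.1833, 0.0997]
tool_rot: [-0.001, 0.182, 0.983, -0.0]
contact_force: [-2.0, 1.3, -1.2]
gripper_width: 0.002
grasp_force: 1.0
t 2.9 pump mm [-4.6 85.8 99.7] F pump [-2.4  0.5 -1.2] turn needed 0.0 g 0.0
shift cm [-0.66 -0.08 -0.03]
time: 3.2
tool_pos: [0.5198, 0.1822, 0.1]
tool_rot: [-0.0, 0.182, 0.983, -0.0]
contact_force: [-2.1, 0.1, -1.0]
gripper_width: 0.002
grasp_force: 0.9
t 3.2 pump mm [ -1.6  85.8 100. ] F pump [-2.1 -0.6 -1. ] turn needed 0.0 g 0.0
shift cm [-0.36 -0.08  0.  ]
```

Still free sliding (about 2 N); I'll keep going in small steps until the stop is felt.

```bash

python3 -m crank '[{"x":-0.1,"y":0,"z":0,"turn":0},{"x":-0.1,"y":0,"z":0,"turn":0}]' | grep -E "pos|force"
python3 -m crank '[{"x":-0.1,"y":0,"z":0,"turn":0},{"x":0,"y":0,"z":0,"turn":0}]'| grep -E "pos|force"
python3 -m crank '[{"x":-0.1,"y":0,"z":0,"turn":0},{"x":0,"y":0,"z":0,"turn":0}]'| grep -E "pos|force"
```

```text
tool_pos: [0.5216, 0.1816, 0.1002]
contact_force: [-1.6, 0.9, -2.3]
grasp_force: 1.1
tool_pos: [0.5222, 0.1814, 0.1001]
contact_force: [-4.4, 2.2, -0.6]
grasp_force: 2.3
tool_pos: [0.5224, 0.1814, 0.1001]
contact_force: [-7.5, 2.8, 2.3]
grasp_force: 3.9
```

The lever is on its stop, since force rises while position holds. One more small push, then retreat, lift and go above the plunger.

```bash

python3 -m crank '[{"x":-0.1,"y":0,"z":0,"turn":0},{"x":0,"y":0,"z":0,"turn":0}]'| grep -E "pos|force"
python3 -m crank '[{"x":1.5,"y":0,"z":0,"turn":0},{"x":1.5,"y":0,"z":0,"turn":0},{"x":0,"y":0,"z":-3,"turn":0},{"x":0,"y":0,"z":-3.5,"turn":0},{"x":0,"y":-2,"z":-0.5,"turn":0}]'| grep -E "pos|force"
python3 -m crank '[{"x":-0.7,"y":-2.2,"z":0,"turn":0},{"x":-0.7,"y":-2.2,"z":0,"turn":0},{"x":-0.7,"y":-2.2,"z":0,"turn":0},{"x":0,"y":0,"z":0,"turn":0},{"x":0,"y":0,"z":0,"turn":0}]'| grep -E "pos|force"
python3 - <<'E'
from h import *
where((0,0,128))
for n in('top','scene'):
    p,_=grab(n,n+'2.png')
a=p[140:250,220:360]; cv2.imwrite('pics/scene2c.png',cv2.cvtColor(cv2.resize(a,None,fx=4.4,fy=4.4,interpolation=2),cv2.COLOR_RGB2BGR))
E
```

```text
tool_pos: [0.5224, 0.1814, 0.1]
contact_force: [-10.4, 2.7, 3.6]
grasp_force: 5.6
tool_pos: [0.4924, 0.1744, 0.1764]
contact_force: [-0.3, -0.8, 0.9]
grasp_force: 0.0
tool_pos: [0.4855, 0.1036, 0.1709]
contact_force: [-0.1, 0.7, -0.4]
grasp_force: 0.0
t 5.0 pump mm [ -5.5   0.2 170.9] F pump [-0.3  0.6 -0.4] turn needed -0.001 g -0.0
shift cm [-0.54 -0.02  4.29]
```

View pics/scene2c.png

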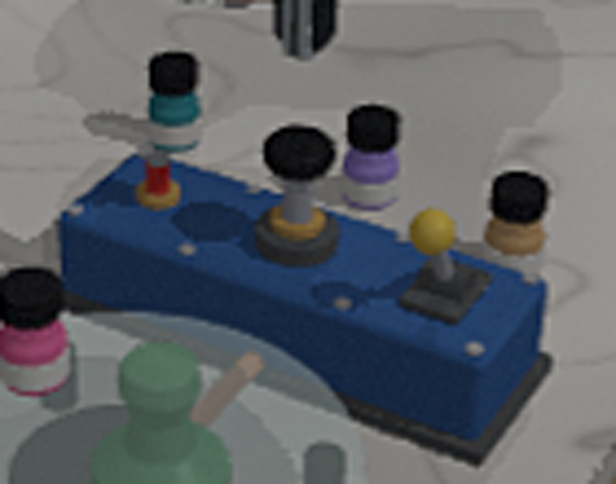

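The lever now leans towards the glass (ball at crop (432,232)). The fingertips are above the plunger. Next, the first stroke.

```bash

python3 -m crank '[{"x":-0.3,"y":0,"z":1.4,"turn":0},{"x":-0.2,"y":0,"z":1.4,"turn":0},{"x":0,"y":0,"z":1.3,"turn":0},{"x":0,"y":0,"z":0,"turn":0}]'| grep -E "pos|force"
python3 -m crank '[{"x":0,"y":0,"z":0.5,"turn":0},{"x":0,"y":0,"z":0.5,"turn":0},{"x":0,"y":0,"z":0.3,"turn":0},{"x":0,"y":0,"z":0.2,"turn":0},{"x":0,"y":0,"z":0,"turn":0}]'| grep -E "pos|force"
python3 -m crank '[{"x":0,"y":0,"z":0.1,"turn":0},{"x":0,"y":0,"z":0,"turn":0}]'| grep -E "pos|force"
python3 -c "
from h import *
where((0,0,128))"
```

```text
tool_pos: [0.4884, 0.1018, 0.126]
contact_force: [-1.0, -0.7, -0.6]
grasp_force: 0.0
tool_pos: [0.4902, 0.1019, 0.116]
contact_force: [-5.6, -0.2, 9.5]
grasp_force: 4.6
tool_pos: [0.4902, 0.1019, 0.1154]
contact_force: [-5.8, 0.5, 10.0]
grasp_force: 5.2
t 6.2 pump mm [ -0.4   0.3 115.4] F pump [-5.6 -1.6 10. ] turn needed 0.0 g -0.0
shift cm [-0.04 -0.03 -1.26]
```

```bash

python3 -m crank '[{"x":0,"y":0,"z":0.2,"turn":0},{"x":0,"y":0,"z":0.2,"turn":0},{"x":0,"y":0,"z":0,"turn":0}]'| grep -E "pos|force"
python3 -m crank '[{"x":0,"y":0,"z":0.2,"turn":0},{"x":0,"y":0,"z":0,"turn":0}]'| grep -E "pos|force"
python3 -m crank '[{"x":0,"y":0,"z":0.1,"turn":0},{"x":0,"y":0,"z":0,"turn":0}]'| grep -E "pos|force"
```

```text
tool_pos: [0.4903, 0.1019, 0.1116]
contact_force: [-6.0, -0.3, 10.7]
grasp_force: 5.5
tool_pos: [0.4904, 0.1019, 0.1114]
contact_force: [-12.4, -1.5, 21.3]
grasp_force: 10.5
tool_pos: [0.4904, 0.1019, 0.1113]
contact_force: [-13.8, -1.0, 25.8]
grasp_force: 12.8
```

Hard stop at z=0.1113. Release and repeat.

```bash

python3 -m crank '[{"x":0,"y":0,"z":-1.3,"turn":0},{"x":0,"y":0,"z":-1.3,"turn":0},{"x":0,"y":0,"z":0,"turn":0},{"x":0,"y":0,"z":0,"turn":0},{"x":0,"y":0,"z":0,"turn":0}]'| grep -E "pos|force"
python3 - <<'E'
from h import *
where((0,0,110))
p,d=grab('scene','scene3.png'); b=blob(p,(0,150,80),(8,255,255),(245,160,268,195)); print(b[:2])
E
```

```text
tool_pos: [0.4895, 0.1017, 0.1313]
contact_force: [-0.6, 0.5, -1.0]
grasp_force: 0.0
t 7.4 pump mm [ -1.   -0.2 131.3] F pump [-0.8  0.2 -1. ] turn needed 0.0 g 0.0
shift cm [-0.1   0.02  2.13]
(array([255.21212121, 179.75757576]), array([253, 176,   5,   8,  33], dtype=int32))
```

```bash

python3 -m crank '[{"x":-0.1,"y":0,"z":0.7,"turn":0},{"x":0,"y":0,"z":0.7,"turn":0},{"x":0,"y":0,"z":0.6,"turn":0},{"x":0,"y":0,"z":0.5,"turn":0},{"x":0,"y":0,"z":0,"turn":0}]'| grep -E "pos|force"
python3 -m crank '[{"x":0,"y":0,"z":-1.2,"turn":0},{"x":0,"y":0,"z":-1.3,"turn":0},{"x":0,"y":0,"z":0,"turn":0},{"x":0,"y":0,"z":0,"turn":0},{"x":0,"y":0,"z":0,"turn":0}]'| grep -E "pos|force"
python3 - <<'E'
from h import *
where((0,0,110))
p,d=grab('scene','scene4.png'); b=blob(p,(0,150,80),(8,255,255),(245,160,268,195)); print(b[:2])
E
```

```text
tool_pos: [0.4916, 0.1015, 0.1113]
contact_force: [-11.8, -2.0, 24.6]
grasp_force: 12.7
tool_pos: [0.4902, 0.1013, 0.131]
contact_force: [-0.5, -1.6, 0.3]
grasp_force: 0.0
t 8.45 pump mm [ -0.2  -0.3 131. ] F pump [ 0.1 -1.7  0.3] turn needed 0.0 g 0.0
shift cm [-0.02  0.03  2.1 ]
(array([255.13636364, 178.34090909]), array([253, 173,   5,  12,  44], dtype=int32))
```

Strokes work; the pin rises each time. Two more.

```bash

for i in 1; do :; done
python3 -m crank '[{"x":0,"y":0,"z":0.7,"turn":0},{"x":0,"y":0,"z":0.7,"turn":0},{"x":0,"y":0,"z":0.6,"turn":0},{"x":0,"y":0,"z":0.5,"turn":0},{"x":0,"y":0,"z":0,"turn":0}]'| grep -E "pos|force"
python3 -m crank '[{"x":0,"y":0,"z":-1.2,"turn":0},{"x":0,"y":0,"z":-1.3,"turn":0},{"x":0,"y":0,"z":0,"turn":0},{"x":0,"y":0,"z":0,"turn":0},{"x":0,"y":0,"z":0,"turn":0}]'| grep -E "pos|force"
python3 -m crank '[{"x":0,"y":0,"z":0.7,"turn":0},{"x":0,"y":0,"z":0.7,"turn":0},{"x":0,"y":0,"z":0.6,"turn":0},{"x":0,"y":0,"z":0.5,"turn":0},{"x":0,"y":0,"z":0,"turn":0}]'| grep -E "pos|force"
python3 -m crank '[{"x":0,"y":0,"z":-1.2,"turn":0},{"x":0,"y":0,"z":-1.3,"turn":0},{"x":0,"y":0,"z":0,"turn":0},{"x":0,"y":0,"z":0,"turn":0},{"x":0,"y":0,"z":0,"turn":0}]'| grep -E "pos|force"
python3 - <<'E'
from h import *
where((0,0,110))
p,d=grab('scene','scene5.png'); b=blob(p,(0,150,80),(8,255,255),(245,150,268,195)); print(b[:2])
c=manip.camera_model('scene'); 
for z in (.07,.102,.11): 
  q=c['mtx']@(c['world_to_cam'][:3]@np.r_[C+W@[0,-.085,z],1]); print(z,q[:2]/q[2])
E
```

```text
tool_pos: [0.4916, 0.1016, 0.1114]
contact_force: [-12.1, -1.7, 24.5]
grasp_force: 12.5
tool_pos: [0.4902, 0.1013, 0.1311]
contact_force: [0.5, 0.2, -1.0]
grasp_force: 0.0
tool_pos: [0.4915, 0.1016, 0.1113]
contact_force: [-12.3, -1.6, 25.4]
grasp_force: 12.9
tool_pos: [0.4901, 0.1013, 0.1309]
contact_force: [0.3, 0.1, 0.0]
grasp_force: 0.0
t 10.5 pump mm [ -0.3  -0.3 130.9] F pump [0.2 0.2 0. ] turn needed 0.0 g 0.0
shift cm [-0.03  0.03  2.09]
(array([255.11111111, 176.25396825]), array([253, 170,   5,  15,  63], dtype=int32))
0.07 [254.1833407  181.30882236]
0.102 [253.93782891 169.64891707]
0.11 [253.8749992  166.66499359]
```

Two more strokes (extra ones are harmless), checking after each that the pin stops rising.

```bash

python3 -m crank '[{"x":0,"y":0,"z":0.7,"turn":0},{"x":0,"y":0,"z":0.7,"turn":0},{"x":0,"y":0,"z":0.6,"turn":0},{"x":0,"y":0,"z":0.5,"turn":0},{"x":0,"y":0,"z":0,"turn":0}]'| grep -E "pos|force"
python3 -m crank '[{"x":0,"y":0,"z":-1.2,"turn":0},{"x":0,"y":0,"z":-1.3,"turn":0},{"x":0,"y":0,"z":0,"turn":0},{"x":0,"y":0,"z":0,"turn":0},{"x":0,"y":0,"z":0,"turn":0}]'| grep -E "pos|force"
python3 -c "
from h import *
p,d=grab('scene','scene6.png'); b=blob(p,(0,150,80),(8,255,255),(245,150,268,195)); print(b[:2])"
python3 -m crank '[{"x":0,"y":0,"z":0.7,"turn":0},{"x":0,"y":0,"z":0.7,"turn":0},{"x":0,"y":0,"z":0.6,"turn":0},{"x":0,"y":0,"z":0.5,"turn":0},{"x":0,"y":0,"z":0,"turn":0}]'| grep -E "pos|force"
python3 -m crank '[{"x":0,"y":0,"z":-1.2,"turn":0},{"x":0,"y":0,"z":-1.8,"turn":0},{"x":0,"y":0,"z":-2,"turn":0},{"x":0,"y":0,"z":-2,"turn":0},{"x":0,"y":0,"z":-2,"turn":0}]'| grep -E "pos|force"
python3 -m crank '[{"x":0,"y":0,"z":0,"turn":0},{"x":0,"y":0,"z":0,"turn":0},{"x":0,"y":0,"z":0,"turn":0}]'| grep -E "pos|force"
python3 - <<'E'
from h import *
where()
p,d=grab('scene','scene7.png'); c,s,m=blob(p,(0,150,80),(8,255,255),(245,150,268,195)); print(c,s)
y=[]
t,_=grab('top','top7.png')
print('steel top z', pts('scene',d)[s[1]-2:s[1],253:258,2].round(3))
print(blob(p,(20,130,90),(32,255,255),(305,172,345,205))[:2])
a=p[140:250,220:360]; cv2.imwrite('pics/scene7c.png',cv2.cvtColor(cv2.resize(a,None,fx=4.4,fy=4.4,interpolation=2),cv2.COLOR_RGB2BGR))
E
```

```text
tool_pos: [0.4916, 0.1015, 0.1114]
contact_force: [-12.3, -0.6, 24.8]
grasp_force: 12.6
tool_pos: [0.4902, 0.1013, 0.1309]
contact_force: [-0.7, 1.1, 0.3]
grasp_force: 0.0
(array([255.125   , 176.296875]), array([253, 170,   5,  14,  64], dtype=int32))
tool_pos: [0.4916, 0.1015, 0.1114]
contact_force: [-12.9, -1.5, 25.1]
grasp_force: 12.6
tool_pos: [0.4905, 0.1013, 0.1968]
contact_force: [0.4, -0.4, -0.3]
grasp_force: 0.0
tool_pos: [0.49, 0.1013, 0.1952]
contact_force: [-0.2, 0.1, -0.1]
grasp_force: 0.0
t 12.9 pump mm [ -0.4  -0.3 195.2] F pump [-0.2  0.  -0.1] turn needed 0.0 g 0.0
[255.21538462 176.36923077] [253 170   6  14  65]
steel top z [[0.107 0.108 0.108 0.107 0.108]
 [0.104 0.108 0.107 0.106 0.107]]
(array([317.7027027 , 192.09459459]), array([313, 188,  10,   9,  74], dtype=int32))
```

View pics/scene7c.png

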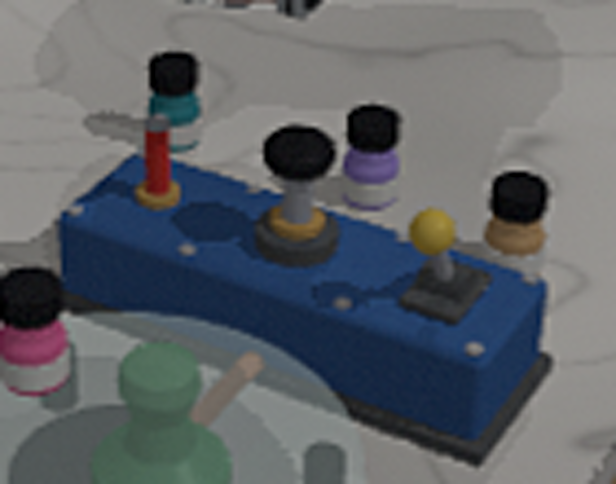

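The pin stands fully out (red from crop (158,190) up to its steel top at (157,122)) and did not rise over the last two strokes. The plunger is up, the lever is shut and the jars have not moved.

```bash
python3 -c "
from plant import manip
print(manip.job_done())"
```

```text
the job is handed in; nothing more can be done
None
```

I pushed the vent lever over to its stop towards the glass and pressed the plunger six full strokes until the pin stopped rising at fully out; the plunger is released, the arm is clear, and the job was handed in at about 13 s.

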